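# Stamp the coated sample boards and lay them out to dry

## Robot

A 7-joint arm with a two-finger parallel gripper is mounted at the origin on the work surface. World frame = base frame: x ahead of the robot, y to its left, z up, the work surface at z = 0. Lengths are in m, angles in rad, forces in N, time in s.
With the tool pointing down it reaches from about 0.4 to 0.9 m from the base axis. Payload 5.5 kg.
Tool frame: the origin (TCP) lies at the very end of the fingers, on their centre line; the grasp point (between the pads) lies 19 mm behind it; z points along the fingers, y is the line along which they close (so a half turn about z gives the same grasp; the last joint's range is limited). The gripper opens to 85 mm and grips with 20 to 120 N. Pads are 22 mm wide; open, the fingers measure 114 mm over their backs; the gripper's body (76 mm by 85 mm) begins 54 mm behind the grasp point. The pads swing forward as they close: fully open they stand 13 mm farther back than shut.
Start: joints at [1.5, 0.501, -0.427, 1.55, 0.221, 1.138, -0.21], TCP at [0.213, -0.614, 0.231] pointing down, gripper open.
Joint ranges: [-2.88, 2.88], [-0.31, 2.03], [-1.54, 1.56], [0.2, 2.42], [-1.41, 4.55], [0.19, 2.02], [-2.57, 2.57]. Speed limits (rad/s): [2.57, 2.57, 3.14, 3.14, 3.14, 3.14, 3.14].

## Interface

Orientations are given as a unit quaternion [w, x, y, z].
In Python, from cell import robot gives the robot as it stands. Calls block until the motion is done:
- robot.movep(position, orientation): joint-space move of the TCP to a pose.
- robot.servo_line(position, rot=None, velocity=0.15, f_stop=None): straight line of the TCP; rot=None keeps the orientation; velocity is the mean speed in m/s. With f_stop (N) it stops when the force on the tool has changed by that much, and returns True; else False.
- robot.movej(angles): joint-space move.
- robot.set_gripper(opening): finger opening in m; the grip force is fixed at half the most; returns when the fingers have stopped.
- robot.hold(seconds).
- robot.solve_ik(position, orientation): joint angles nearest the present ones, or None.
- robot.read_camera(name): name is "side" or "top"; returns a dict with "frame" (384x512x3 uint8, blue, green, red), "range_z" (384x512 float32, m along the optical axis (not along the pixel's ray), 0 where there is no reading), "fx", "fy", "cx", "cy" (pixels), "origin" and "attitude" of the camera in the world. Camera axes: x right, y down, z forward; pixel columns grow to the right and rows downward; lengths in m; the calibration is good to about 2 mm. A picture is of the moment at which its call begins.
A pose or a line that the arm cannot do raises robot.IKError and nothing moves.
- robot.sign_off(): hands the job in; it is judged then, once.
Readings, each from a call of its own:
- robot.get_time(): time.
- robot.get_joints(): joint angles.
- robot.get_qd(): joint speeds.
- robot.get_joint_efforts(): joint torques, N m.
- robot.get_tool_pos(): TCP position.
- robot.get_tcp_rot(): TCP orientation.
- robot.get_contact_force(): force on the tool from outside, world axes, zero at the start.
- robot.get_torque(): the same for the moment, N m.
- robot.get_gripper_width(): finger opening in m.
- robot.get_gripper_force(): force on a finger pad.
Only numpy, scipy, OpenCV 4.12 (cv2) and the standard library are available. Lean on these libraries where they do the work, as an engineer would, in place of code of your own. Each camera call takes 0.05 s, during which the arm holds its last target. There are 200 camera calls.

## Task

Get the hand stamp ready: lift its small side lever all the way up so that the guard clears the throat, and tap the stiff stop slide away from you until its tab is level with the mark clip, without driving it past. Then stamp every sample board that is there, longest first: lay it lengthwise and centred on the steel bed strip, slide it under the head until its end is at the stop, press the plunger fully down to its stop and let it rise, and draw the board out and lay it flat on the white drying board, lengthwise and side by side with the others. When all the boards are laid out, with the stop still at its mark, lower the lever again; do not disturb the tub or the mug.

Things in the scene. Friction and masses are not known exactly. Their poses are not given: they have to be found in the camera images.
- stamp: Hand stamp, fixed: blue slab, x -155..155, y -110..75, 33 mm high; origin at z = 0, x away from the robot along the bed. Bed: the slab's flat top with a flush steel strip 40 mm wide on y = 0. The grey head's arm (x 27..153, y -16..16, z 66..82) overhangs it from a column at x 117..153. Boards go in flat towards +x; grip them about 100 mm behind the leading end to clear the head
- plunger (a joint): Spring plunger, m: 0 up, 0.016 fully down at its stop; grows as it is pressed; needs about 5 N to start and 12 N at the stop; springs back
- plunger_top (a point): Centre of the top of the plunger's black round cap (32 mm across, 12 mm thick), 116 mm above the bench when up
- lever (a joint): Side lever at the head's left (+y), rad: 0 lowered (level, towards the robot), grows as the tip is raised, stop at 1.4; stiff, about 2 N at the tip, stays where left. It lifts the steel guard plate (stamp x 15..21, y -28..28 mm), whose lower edge goes from 36 to 62 mm above the bench; lowered, the guard bars the throat
- lever_tip (a point): Centre of the lever's white cross grip: a cylinder 16 mm in diameter and 24 mm long, its axis along the stamp's y, on the lever's free end, 60 mm from the pivot; can be pinched by its two ends from above
- lever_pivot (a point): Lever's pivot; the hinge axis is the stamp's y axis (lever plane at stamp x = 105, y = 62, z = 82 mm)
- stop (a joint): Stop slide, m: grows as it moves along the stamp's +x (away from the robot), 0..0.05; stiff: about 10 N of friction, stays where left. At 0 its stop face is below the plunger's axis. It always starts short of the mark
- stop_face (a point): Centre of the lower edge of the stop face that a board's end comes up to (a 50 mm wide, 14 mm high aluminium block face looking to the stamp's -x), at bed height; axes as the stamp's
- stop_tab (a point): On the slide's upright push tab (12 x 24 mm, top 70 mm above the bench) at stamp y = -76 mm: the centre of its near face (towards the robot), where it can be pushed; in line with the stop face. A small dark pointer at its foot is at the same x
- mark (a point): Where the stop_tab point must be: level with the dark mark clip (3 mm wide) on the white scale beside the slide. The clip's place differs from start to start; do not move it. x axis as the stamp's
- dryer: White drying board, fixed, 260 (x) x 280 (y) x 12 mm high, to the right of the stamp. Origin at the centre of its underside; room for three boards side by side, lengths along x
- board_long: Longest sample board: flat off-white bar 190 x 40 x 16 mm (about 150 g), grey speckled patches on top; told apart by length only; both ends alike. Origin at the centre of its underside, x along its length. May be absent (None). Starts flat on the bench left of the stamp, roughly along world x
- board_mid: Middle sample board: flat off-white bar 160 x 40 x 16 mm (about 125 g), grey speckled patches on top; told apart by length only; both ends alike. Origin at the centre of its underside, x along its length. May be absent (None). Starts flat on the bench left of the stamp, roughly along world x
- board_short: Shortest sample board: flat off-white bar 130 x 40 x 16 mm (about 100 g), grey speckled patches on top; told apart by length only; both ends alike. Origin at the centre of its underside, x along its length. May be absent (None). Starts flat on the bench left of the stamp, roughly along world x
- tub_a: Lidded sample tub, 88 mm across, 100 mm high, near left; bystander
- mug: Brown mug 80 mm across, 90 mm high, near right; bystander

How it is judged:
On the way, in this order (a step that is already met when the one before it is completed fails the run):
1. the lever is raised and the stop slide stands at the mark clip (value of joint lever above 1.1 rad and x of stop_tab in the frame of mark between -0.004 and 0.004 m), for 0.2 s.
2. the long board lies on the bed against the stop, and the plunger is pressed fully down on it (z of plunger_top in the frame of board_long between 0.05 and 0.069 m and x of board_long in the frame of mark between -0.109 and -0.088 m and x of board_long in the frame of stop_face between -0.105 and -0.092 m and y of board_long in the frame of stop_face between -0.01 and 0.01 m and z of board_long in the frame of stop_face between -0.004 and 0.004 m and angle between the x axis of board_long and the x axis of stop_face, either way round below 0.1 rad), for 0.1 s.
3. the mid board lies on the bed against the stop, and the plunger is pressed fully down on it (z of plunger_top in the frame of board_mid between 0.05 and 0.069 m and x of board_mid in the frame of mark between -0.094 and -0.073 m and x of board_mid in the frame of stop_face between -0.09 and -0.077 m and y of board_mid in the frame of stop_face between -0.01 and 0.01 m and z of board_mid in the frame of stop_face between -0.004 and 0.004 m and angle between the x axis of board_mid and the x axis of stop_face, either way round below 0.1 rad), for 0.1 s.
4. the short board lies on the bed against the stop, and the plunger is pressed fully down on it (z of plunger_top in the frame of board_short between 0.05 and 0.069 m and x of board_short in the frame of mark between -0.079 and -0.058 m and x of board_short in the frame of stop_face between -0.075 and -0.062 m and y of board_short in the frame of stop_face between -0.01 and 0.01 m and z of board_short in the frame of stop_face between -0.004 and 0.004 m and angle between the x axis of board_short and the x axis of stop_face, either way round below 0.1 rad), for 0.1 s.
At the end, for the whole second after the job is handed in: Every board present lies flat and still on the drying board (overhang under 6 mm, within 0.25 rad of its x); lever below 0.2 rad, plunger up, stop within 4 mm of the mark. Boards were stamped longest first, end within 10 mm of the stop, centred within 10 mm, plunger down 14 mm or more (value of joint lever below 0.2 rad and value of joint plunger below 0.003 m and x of stop_tab in the frame of mark between -0.004 and 0.004 m and x of board_long in the frame of dryer between -0.041 and 0.041 m and y of board_long in the frame of dryer between -0.126 and 0.126 m and z of board_long in the frame of dryer between 0.008 and 0.016 m and angle between each of board_long, board_mid, board_short's own z axis and vertical below 0.08 rad and angle between the x axis of each of board_long, board_mid, board_short and the x axis of dryer, either way round below 0.25 rad and linear speed of each of board_long, board_mid, board_short below 0.02 m/s and x of board_mid in the frame of dryer between -0.056 and 0.056 m and y of board_mid in the frame of dryer between -0.126 and 0.126 m and z of board_mid in the frame of dryer between 0.008 and 0.016 m and x of board_short in the frame of dryer between -0.071 and 0.071 m and y of board_short in the frame of dryer between -0.126 and 0.126 m and z of board_short in the frame of dryer between 0.008 and 0.016 m); the robot touches nothing.
It fails at once if the stop slide is driven more than 12 mm past the mark (x of stop_tab in the frame of mark above 0.012 m).
It fails at once if a bystander is moved (distance of any of tub_a, mug from where it was at the start of the episode above 0.03 m).
Of board_long, board_mid, board_short only 2 to 3 are there at a start; the rules pass over those that are not, and their reading is None.
At some moment in a run one of board_long, board_mid, board_short may be knocked a few centimetres aside while the robot is not near it.
It also fails if it takes over 210 s, if anything falls off the work surface, if the arm or the gripper's body presses on something with over 40 N, if the wrist force passes 120 N, or if a joint passes its speed limit or range.

## Working session

There is one attempt and no reset: what is moved stays moved. The work goes in short steps, each a Python script; the robot and the scene stay as the last script left them, time stands still between calls to the robot, and variables do not carry over. Pictures are saved under pics/ and viewed, at most 14 in all, crops included, and the job is handed in when it is done.

```bash
ls; mkdir -p pics; cat > h.py <<'E'
import numpy as np, cv2
from cell import robot
from scipy.spatial.transform import Rotation as R
def cam(n):
    c=robot.read_camera(n); np.savez(f'{n}.npz',**c); return c
def Rm(a):
    a=np.array(a,float)
    return a if a.shape==(3,3) else R.from_quat(a[[1,2,3,0]]).as_matrix()
def cloud(c):
    v,u=np.mgrid[0:384,0:512]; z=c['range_z']
    P=np.stack([(u-c['cx'])/c['fx']*z,(v-c['cy'])/c['fy']*z,z],-1)
    W=P@Rm(c['attitude']).T+np.array(c['origin']); W[z<=0]=np.nan
    return W
def onplane(c,u,v,h):
    d=Rm(c['attitude'])@np.array([(u-c['cx'])/c['fx'],(v-c['cy'])/c['fy'],1]); o=np.array(c['origin'])
    return o+d*(h-o[2])/d[2]
E
python3 - <<'E'
from h import *
for n in('top','side'):
    c=cam(n); print(n,c['origin'],c['attitude'],c['fx'],c['cx'],c['cy'])
    cv2.imwrite(f'pics/{n}0.png',cv2.resize(c['frame'],(768,576),interpolation=cv2.INTER_CUBIC))
print(robot.get_time(),robot.get_tool_pos(),robot.get_tcp_rot(),robot.get_contact_force(),robot.get_joints())
E
```

```text
pics
top [0.34802145 0.05953672 1.18816408] [-0.04187594  0.70854615 -0.70336212  0.03860699] 376.69954885340934 257.803834832739 188.5636895015043
side [0.03010384 0.90004923 1.26417347] [ 0.08245936 -0.23028121  0.91191822 -0.32950899] 466.2245680541796 259.64376934646833 195.0406798906355
0.1 [ 0.2127128  -0.613573    0.23036831] [-8.63165507e-04  9.86105652e-01  1.66117089e-01 -1.02559495e-04] [-0.31748936 -0.41654657  0.26557853] [ 1.50023308  0.5017824  -0.42681417  1.55129159  0.22079048  1.13830789
 -0.21032114]
```

View pics/top0.png

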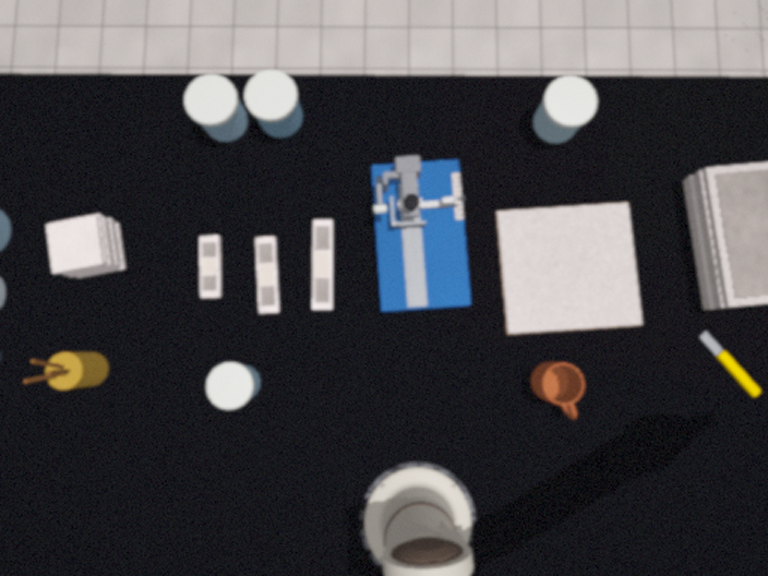

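View pics/side0.png

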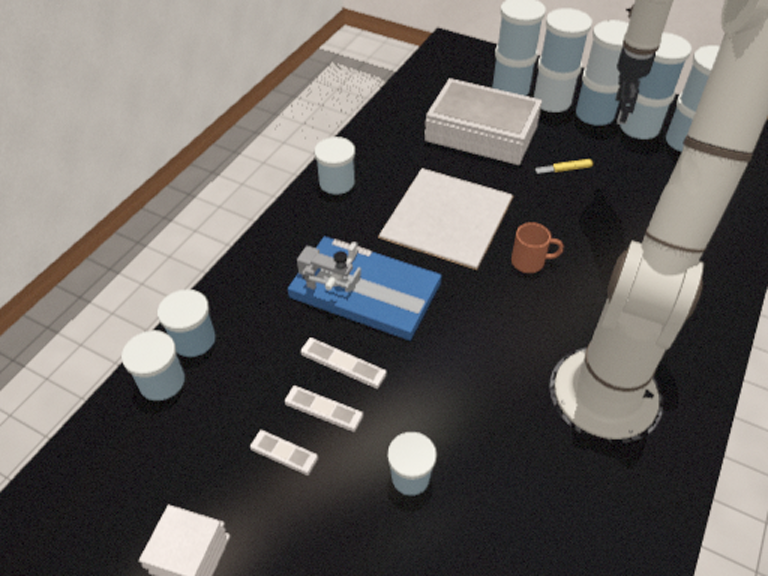

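```bash
cat >> h.py <<'E'
def rect(W,mask):
    p=W[mask][:,:2]; p=p[np.isfinite(p).all(1)].astype(np.float32)
    (c,s,a)=cv2.minAreaRect(p)
    if s[0]<s[1]: s=s[::-1]; a+=90
    return np.array(c),s,(np.radians(a)+np.pi/2)%np.pi-np.pi/2
def planecloud(c,h):
    v,u=np.mgrid[0:384,0:512]
    d=np.stack([(u-c['cx'])/c['fx'],(v-c['cy'])/c['fy'],np.ones(u.shape)],-1)@Rm(c['attitude']).T
    o=np.array(c['origin']); return o+d*((h-o[2])/d[...,2])[...,None]
def comps(mask,mn):
    n,l,st,_=cv2.connectedComponentsWithStats(mask.astype(np.uint8))
    return [l==i for i in range(1,n) if st[i,4]>=mn]
def boards(c,h=.016,box=(.35,.75,.12,.6),mn=200):
    f=c['frame'].astype(int); P=planecloud(c,h)
    m=(f.min(2)>75)&(P[...,0]>box[0])&(P[...,0]<box[1])&(P[...,1]>box[2])&(P[...,1]<box[3])
    return [rect(P,k) for k in comps(m,mn)]
E
python3 - <<'E'
from h import *
for n in('top','side'):
    c=dict(np.load(n+'.npz')); f=c['frame'].astype(int); W=cloud(c)
    P=planecloud(c,.033)
    m=(f[...,0]-f[...,2]>60)&(np.abs(W[...,2]-.033)<.008)&(P[...,0]>.3)&(P[...,0]<.9)&(np.abs(P[...,1])<.3)
    print(n,'stamp',rect(P,max(comps(m,50),key=lambda k:k.sum())))
    for h in (.016,.012):
        print(h)
        for b in boards(c,h,(.2,.8,-.5,.6),150): print('  ',b, )
    k=np.isfinite(W[...,2])&(f.max(2)<40); print('bench z',np.nanmedian(W[k][:,2]))
    z=W[...,2]
c=dict(np.load('top.npz'))
cv2.imwrite('pics/crop1.png',cv2.resize(c['frame'][95:215,235:325],(600,800),interpolation=cv2.INTER_CUBIC))
c=dict(np.load('side.npz'))
cv2.imwrite('pics/crop2.png',cv2.resize(c['frame'][150:230,185:300],None,fx=6.9,fy=6.9,interpolation=cv2.INTER_CUBIC))
E
```

```text
top stamp (array([ 0.53282946, -0.00543463]), (0.20764079689979553, 0.18445724248886108), np.float64(0.07745137407985103))
0.016
   (array([0.59500611, 0.00133852]), (0.32872945070266724, 0.19398082792758942), np.float64(-0.007853662054642996))
   (array([ 0.51865876, -0.31380865]), (0.2874321937561035, 0.2668324112892151), np.float64(-1.4970509327865944))
   (array([0.52181381, 0.20220932]), (0.19747725129127502, 0.04760973900556564), np.float64(0.018388802754239375))
   (array([0.51505327, 0.43648523]), (0.13796460628509521, 0.05032354220747948), np.float64(0.045573377443494545))
   (array([0.49902785, 0.31736365]), (0.16863295435905457, 0.05003299191594124), np.float64(0.08758758157053115))
   (array([0.26816261, 0.38524288]), (0.1068343073129654, 0.10202419757843018), np.float64(1.124762517419319))
0.012
   (array([0.5958491 , 0.00113992]), (0.3298512399196625, 0.1946427822113037), np.float64(-0.007853662054642996))
   (array([ 0.51924103, -0.31508267]), (0.28841304779052734, 0.26774293184280396), np.float64(-1.497050558279566))
   (array([0.52240688, 0.20269614]), (0.19815115630
[... 1271 characters left out ...]
92207, -0.31543601]), (0.2916969656944275, 0.2644009590148926), np.float64(-1.498743920936314))
   (array([ 0.60511571, -0.02699805]), (0.33832070231437683, 0.19755256175994873), np.float64(0.07037716934200322))
   (array([0.52016771, 0.20164454]), (0.19680340588092804, 0.052216507494449615), np.float64(0.013952914726332644))
   (array([0.49694955, 0.31736225]), (0.16672080755233765, 0.05055156722664833), np.float64(0.08050725988455443))
   (array([0.51314884, 0.43793309]), (0.13682451844215393, 0.04859714210033417), np.float64(0.05662492172321332))
   (array([0.28212219, 0.33683926]), (0.13224098086357117, 0.09679965674877167), np.float64(-1.0758380510866639))
bench z -0.0002603675639396563
```

View pics/crop1.png

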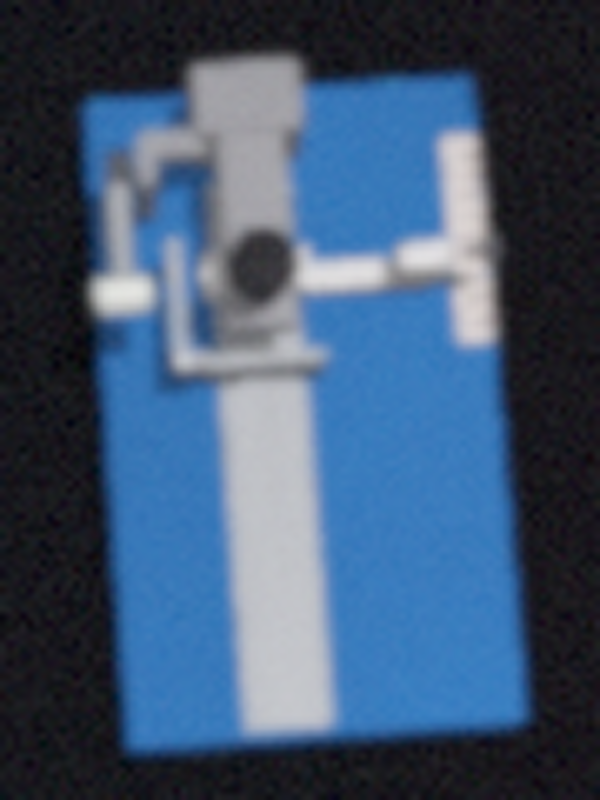

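View pics/crop2.png

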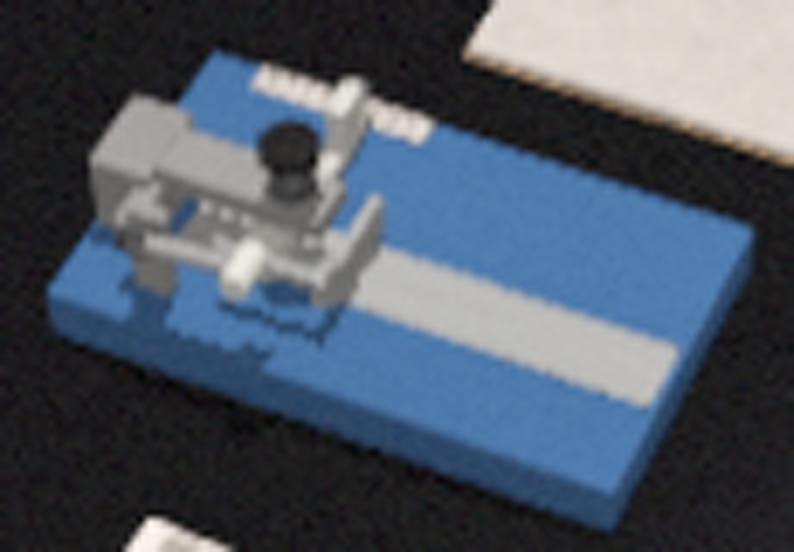

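```bash
python3 - <<'E'
from h import *
c=dict(np.load('top.npz'));P=planecloud(c,.033)
px=lambda x,y:((x+.5)/6.6667-.5+235,(y+.5)/6.6667-.5+95)
pts=[onplane(c,*px(*q),.033)[:2] for q in[(82,98),(477,73),(530,725),(125,752)]]
print(np.round(pts,4)); ctr=np.mean(pts,0); print(ctr,cv2.minAreaRect(np.array(pts,np.float32)))
d=(pts[0]+pts[1]-pts[2]-pts[3]); print(np.arctan2(d[1],d[0]))
t=c['frame'][110:152,296:316]
s=dict(np.load('side.npz'))['frame'][155:180,215:255]
# stretch
def st(a,w,h):return cv2.resize(np.clip((a.astype(float)-60)*1.3,0,255).astype(np.uint8),(w,h),interpolation=cv2.INTER_NEAREST)
out=np.zeros((588,790,3),np.uint8); out[:588,:280]=st(t,280,588); out[:300,300:780]=st(s,480,300)
cv2.imwrite('pics/z.png',out)
E
```

```text
[[ 0.7323  0.1019]
 [ 0.7457 -0.0855]
 [ 0.4357 -0.1078]
 [ 0.4219  0.0787]]
[ 0.58391597 -0.0031779 ] ((0.5838010311126709, -0.002957381308078766), (0.31125128269195557, 0.18787173926830292), 4.102403163909912)
0.07306775433728993
```

View pics/z.png

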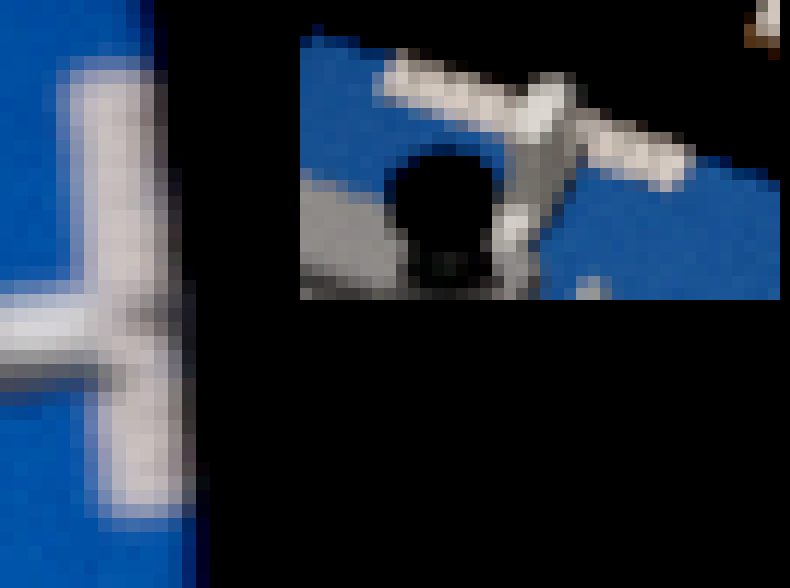

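```bash
cat >> h.py <<'E'
YAW=.0765
def org(c,y=YAW): c=np.array(c); return c+.0175*np.array([-np.sin(y),np.cos(y)])
OT=org([.5838,-.0031]); OS=org([.580,.001]); O=(OT+OS)/2
def tost(p,o,y=YAW):
    p=np.array(p,float); d=p[...,:2]-o; c,s=np.cos(y),np.sin(y)
    return np.concatenate([np.stack([d[...,0]*c+d[...,1]*s,-d[...,0]*s+d[...,1]*c],-1),p[...,2:]],-1)
def W_(x,y,z): # stamp mm -> world
    c,s=np.cos(YAW),np.sin(YAW); x,y,z=x/1e3,y/1e3,z/1e3
    return np.array([O[0]+c*x-s*y,O[1]+s*x+c*y,z])
E
python3 - <<'E'
from h import *
c=dict(np.load('top.npz'))
px=lambda x,y:((x+.5)/6.6667-.5+235,(y+.5)/6.6667-.5+95)
for n,q,h in[('cap',(260,263),.116),('grip',(123,295),.09),('tabtopc',(422,257),.07),('guardR',(325,355),.06),('guardL',(185,360),.06)]:
    print(n,np.round(1e3*tost(onplane(c,*px(*q),h),OT),1))
print('clip',np.round(1e3*tost(onplane(c,306.6,131.8,.036),OT),1),'ptr?',np.round(1e3*tost(onplane(c,303,136.3,.034),OT),1))
sx=[onplane(c,*px(*q),.034) for q in((460,130),(475,345))];print('scale ends',np.round(1e3*tost(sx,OT),1))
for n,o in(('top',OT),('side',OS)):
    S=1e3*tost(cloud(dict(np.load(n+'.npz'))),o)
    print(n)
    for nm,b in dict(tab=(0,120,-100,-60,50,80),grip=(20,60,48,76,75,110),cap=(0,80,-20,20,105,130),bar=(10,110,22,48,45,120)).items():
        m=(S[...,0]>b[0])&(S[...,0]<b[1])&(S[...,1]>b[2])&(S[...,1]<b[3])&(S[...,2]>b[4])&(S[...,2]<b[5])
        if m.sum(): print(nm,m.sum(),np.round(np.percentile(S[m],[2,50,98],0)).tolist())
E
```

```text
cap [ 48.7   2.2 116. ]
grip [45.1 62.9 90. ]
tabtopc [ 58.3 -74.2  70. ]
guardR [ 18.2 -27.5  60. ]
guardL [20.3 36.6 60. ]
clip [  69.4 -106.    36. ] ptr? [ 56.3 -93.8  34. ]
scale ends [[ 127.6 -101.6   34. ]
 [  23.8 -100.    34. ]]
top
tab 44 [[53.0, -85.0, 52.0], [58.0, -73.0, 69.0], [65.0, -63.0, 75.0]]
grip 52 [[38.0, 53.0, 87.0], [45.0, 63.0, 93.0], [59.0, 75.0, 100.0]]
cap 95 [[35.0, -14.0, 110.0], [49.0, 2.0, 115.0], [63.0, 16.0, 120.0]]
bar 72 [[15.0, 22.0, 46.0], [42.0, 38.0, 69.0], [104.0, 48.0, 89.0]]
side
tab 41 [[53.0, -93.0, 50.0], [58.0, -76.0, 65.0], [66.0, -65.0, 73.0]]
grip 41 [[39.0, 49.0, 81.0], [46.0, 62.0, 91.0], [58.0, 72.0, 99.0]]
cap 65 [[36.0, -17.0, 106.0], [49.0, -0.0, 115.0], [65.0, 13.0, 121.0]]
bar 67 [[15.0, 24.0, 47.0], [40.0, 37.0, 68.0], [108.0, 47.0, 94.0]]
```

```bash
cat >> h.py <<'E'
Q=[0,np.cos(YAW/2),np.sin(YAW/2),0]
def qy(y): return [0,np.cos(y/2),np.sin(y/2),0]
def stp(): return np.round(1e3*tost(robot.get_tool_pos(),O),1)
L=robot.servo_line
E
python3 - <<'E'
from h import *
robot.set_gripper(0)
robot.movep(W_(12,-76,200),Q); print(stp())
L(W_(12,-76,48),velocity=.2); robot.hold(.3); print(stp())
print(L(W_(55,-76,48),velocity=.015,f_stop=4),stp(),robot.get_contact_force(),robot.get_time())
c=cam('top'); s=cam('side')
out=np.zeros((588,790,3),np.uint8)
out[:588,:308]=cv2.resize(c['frame'][110:152,296:318],(308,588),interpolation=cv2.INTER_NEAREST); out[:300,310:790]=cv2.resize(s['frame'][155:180,215:255],(480,300),interpolation=cv2.INTER_CUBIC)
cv2.imwrite('pics/z2.png',out)
E
```

```text
[ 11.9 -77.5 199.9]
[ 12.6 -76.2  49. ]
True [ 43.  -76.   47.3] [ 0.41170413  1.05799125 -0.4623617 ] 6.4083
```

View pics/z2.png

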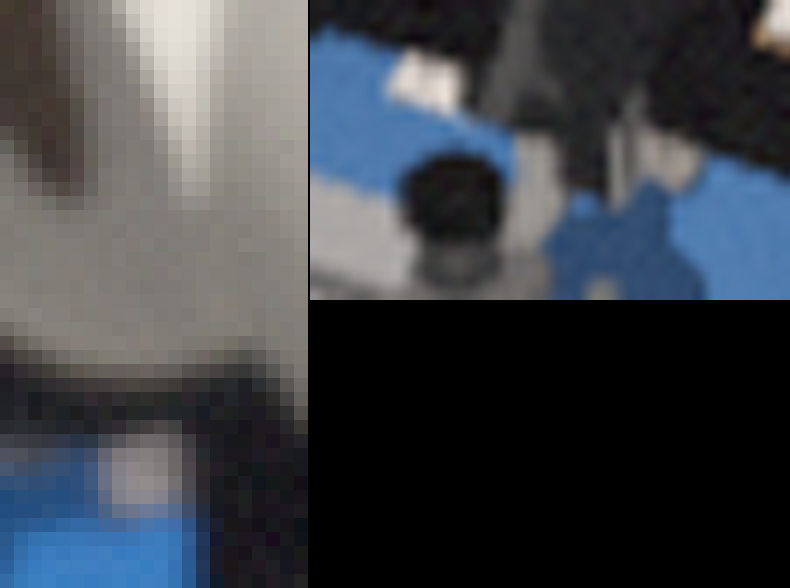

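```bash
cat >> h.py <<'E'
def look(fn):
    c=cam('top'); s=cam('side')
    out=np.zeros((588,790,3),np.uint8)
    out[:588,:308]=cv2.resize(c['frame'][110:152,296:318],(308,588),interpolation=cv2.INTER_NEAREST); out[:300,310:790]=cv2.resize(s['frame'][155:180,215:255],(480,300),interpolation=cv2.INTER_CUBIC)
    cv2.imwrite(fn,out)
    for n,o,c in(('top',OT,c),('side',OS,s)):
        S=1e3*tost(cloud(c),o); m=(S[...,0]>20)&(S[...,0]<130)&(abs(S[...,1]+76)<18)&(abs(S[...,2]-66)<9)
        print(n,'tab',np.round(np.percentile(S[m],[2,50,98],0)).tolist() if m.any() else None)
E
python3 - <<'E'
from h import *
L(W_(52,-76,48),velocity=.01); robot.hold(.3); print(stp(),robot.get_contact_force())
L(W_(40,-76,48)); L(W_(20,-76,150),velocity=.25)
L(W_(-60,-250,250),velocity=.3)
look('pics/z3.png')
E
```

```text
[ 48.  -76.   46.9] [-10.6714512   -0.77808932   4.8486131 ]
top tab [[58.0, -84.0, 58.0], [62.0, -73.0, 69.0], [69.0, -63.0, 73.0]]
side tab [[58.0, -91.0, 58.0], [63.0, -76.0, 68.0], [69.0, -67.0, 73.0]]
```

View pics/z3.png

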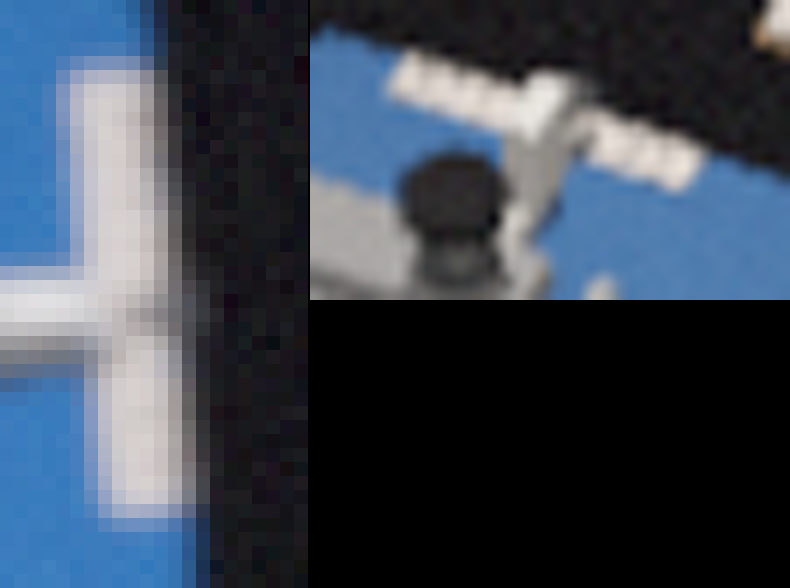

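```bash
cat >> h.py <<'E'
def prof(n=5,names=(('top',OT),('side',OS))):
    for nm,o in names:
        cs=[robot.read_camera(nm) for _ in range(n)]; c=cs[0]; F=np.mean([k['frame'] for k in cs],0).astype(np.float32)
        Rt=Rm(c['attitude']).T
        def samp(x,y,z):
            y_=YAW; p=np.array([o[0]+np.cos(y_)*x-np.sin(y_)*y,o[1]+np.sin(y_)*x+np.cos(y_)*y,z+0*x])
            q=Rt@(p-np.array(c['origin'])[:,None]); u=c['fx']*q[0]/q[2]+c['cx']; v=c['fy']*q[1]/q[2]+c['cy']
            return cv2.remap(F,u.astype(np.float32)[None],v.astype(np.float32)[None],cv2.INTER_LINEAR)[0]
        x=np.arange(.044,.09,.002)
        print(nm,'x ',(x*1e3).astype(int))
        for y,z in((-.072,.07),(-.078,.07),(-.092,.034),(-.098,.034),(-.104,.034)):
            r=np.mean([samp(x,y+d,z) for d in(-.002,0,.002)],0); print(y,z,r[:,2].astype(int))
E
python3 -c "
from h import *
prof()"
```

```text
top x  [44 46 48 50 52 54 56 58 60 62 64 66 68 70 72 74 76 78 80 82 84 86 88]
-0.072 0.07 [ 59  66  81  98 115 134 155 181 201 217 220 216 205 173 136  91  69  56
  55  55  55  55  55]
-0.078 0.07 [ 62  67  80  96 114 132 153 181 203 218 222 217 204 172 133  89  70  60
  59  58  57  57  57]
-0.092 0.034 [168 167 167 165 164 162 156 151 145 150 160 176 190 202 208 212 209 202
 193 183 175 170 169]
-0.098 0.034 [209 208 209 210 211 210 204 197 190 188 188 188 189 191 198 203 208 212
 215 215 214 212 213]
-0.104 0.034 [201 199 201 205 205 204 200 199 197 192 183 169 161 159 170 181 192 200
 204 206 205 204 207]
side x  [44 46 48 50 52 54 56 58 60 62 64 66 68 70 72 74 76 78 80 82 84 86 88]
-0.072 0.07 [133 117 129 143 145 143 149 164 187 207 206 204 205 206 207 206 202 200
 200 204 208 206 201]
-0.078 0.07 [175 163 166 165 154 143 147 165 191 217 228 228 225 221 221 221 219 213
 208 212 219 217 210]
-0.092 0.034 [ 86  89  88  83  81  82  85  88 100 117 132 140 141 145 149 151 150 150
 147 132 103  86  81]
-0.098 0.034 [160 155 152 153 157 158 151 126 102 107 123 134 140 143 147 158 174 178
 173 169 166 162 162]
-0.104 0.034 [208 202 204 211 215 216 203 174 144 133 141 150 149 145 148 163 186 211
 220 217 217 217 216]
```

```bash
python3 - <<'E'
from h import *
L(W_(30,-76,150),velocity=.3); L(W_(40,-76,48),velocity=.2)
x=50
while stp()[0]<56.6 and x<66:
    x+=1; L(W_(x,-76,48),velocity=.01); robot.hold(.1)
print(x,stp(),robot.get_contact_force())
L(W_(45,-76,48)); L(W_(20,-76,150),velocity=.3)
L(W_(-60,-250,250),velocity=.3)
prof(5,(('top',OT),)); print(robot.get_time())
E
```

```text
60 [ 56.6 -76.   47.4] [-10.15411928  -1.4702359    7.27674306]
top x  [44 46 48 50 52 54 56 58 60 62 64 66 68 70 72 74 76 78 80 82 84 86 88]
-0.072 0.07 [ 58  57  56  56  56  63  75  93 112 131 156 180 204 215 220 218 205 185
 150 111  74  62  56]
-0.078 0.07 [ 61  59  58  58  59  65  76  91 109 128 150 175 199 213 220 222 210 189
 156 113  78  64  58]
-0.092 0.034 [168 167 167 165 165 165 164 164 163 159 154 146 145 148 161 176 191 204
 215 217 216 209 198]
-0.098 0.034 [209 208 209 211 212 212 211 211 211 206 198 184 176 172 186 196 205 211
 216 217 217 215 214]
-0.104 0.034 [202 200 201 205 205 204 202 202 202 196 186 169 159 156 169 181 192 200
 204 205 205 204 207]
18.0917
```

```bash
cat >> h.py <<'E'
def tip(t,dz=-7): return W_(105-60*np.cos(t),62,82+60*np.sin(t)+dz)
E
python3 - <<'E'
from h import *
L(W_(-60,62,250),velocity=.35); robot.set_gripper(.044)
L(W_(45,62,140),velocity=.3); f=L(W_(45,62,76),velocity=.08,f_stop=6); print(f,stp())
robot.set_gripper(0); print(robot.get_gripper_width(),robot.get_gripper_force())
for t in np.linspace(.1,1.42,12): L(tip(t,-6),velocity=.06)
print(stp(),robot.get_contact_force())
robot.set_gripper(.044); L(robot.get_tool_pos()+[0,0,.08],velocity=.2)
L(W_(-60,200,250),velocity=.35)
c=cam('top');s=cam('side'); print(robot.get_time())
out=np.hstack([cv2.resize(c['frame'][95:215,235:325],(390,520),interpolation=cv2.INTER_CUBIC),cv2.resize(s['frame'][140:230,190:270],(400,450),interpolation=cv2.INTER_CUBIC)[:450].copy() if 0 else cv2.copyMakeBorder(cv2.resize(s['frame'][140:230,190:270],(400,450),interpolation=cv2.INTER_CUBIC),0,70,0,0,0)])
cv2.imwrite('pics/lev.png',out)
for c in(c,s): 
    for b in boards(c): print(np.round(b[0],4),np.round(b[1],3),round(b[2],3))
E
```

```text
False [45.4 62.3 76.4]
0.022674733309041406 58.86619448661804
[ 95.2  59.1 134.4] [ 0.75976166 -5.06724229 -8.72161523]
26.4917
[0.5347 0.2976] [0.504 0.283] 0.725
[0.5186 0.2039] [0.196 0.052] 0.014
[0.4955 0.3192] [0.166 0.05 ] 0.081
[0.5303 0.4111] [0.136 0.049] 0.059
```

View pics/lev.png

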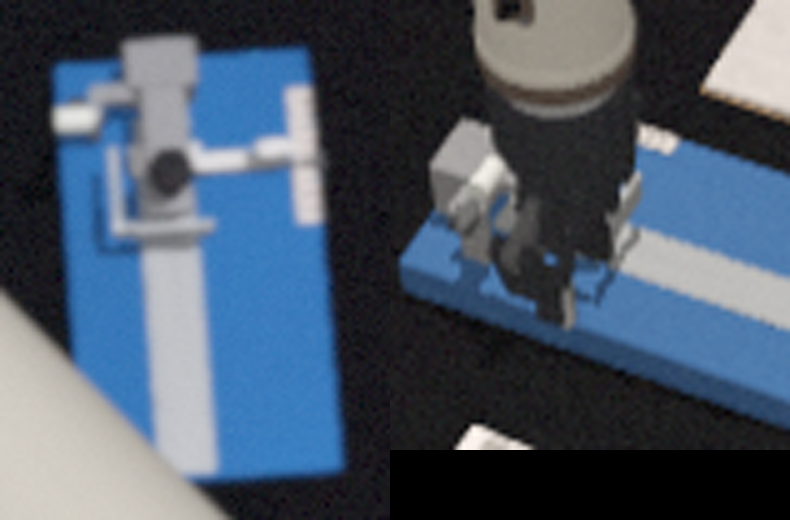

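```bash
cat >> h.py <<'E'
FACE=68.; D=np.array([.5175,-.3153]); DY=.073
def find(length):
    s=cam('side'); bs=[b for b in boards(s) if abs(b[1][0]-length-.006)<.013 and b[1][1]<.062]
    assert len(bs)==1,bs
    return bs[0][0]+[.0019,-.0015],bs[0][2]
def fetch(length):
    p,y=find(length); d=length/2-.1; print('board',p,y)
    g=p+d*np.array([np.cos(y),np.sin(y)])
    L([*g,.15],qy(y),velocity=.35); robot.set_gripper(.07); 
    f=L([*g,.005],velocity=.15,f_stop=8); print('desc stop',f)
    robot.set_gripper(0); w=robot.get_gripper_width(); print('w',w,robot.get_tool_pos())
    assert .034<w<.046
    L([*g,.12],velocity=.2)
    L(W_(-105,0,120),Q,velocity=.25); L(W_(-105,0,39.5),velocity=.1)
    print('on bed',stp(),robot.get_gripper_width())
    f=L(W_(FACE-100+6,0,39.5),velocity=.04,f_stop=4); print('insert stop',f,stp(),robot.get_contact_force(),robot.get_time())
def press():
    p=robot.get_tool_pos(); np.save('rel.npy',p)
    robot.set_gripper(.06); L(p+[0,0,.16],velocity=.3); robot.set_gripper(0)
    L(W_(49,1,200),velocity=.3); L(W_(49,1,125),velocity=.15)
    f=L(W_(49,1,92),velocity=.03,f_stop=28); robot.hold(.3); print('press',f,stp(),robot.get_contact_force())
    L(W_(49,1,125),velocity=.08); L(W_(49,1,200),velocity=.3)
def out(length,slot):
    p=np.load('rel.npy'); d=length/2-.1
    L(p+[0,0,.15],velocity=.3); robot.set_gripper(.06); L(p,velocity=.15); robot.set_gripper(0); print('w',robot.get_gripper_width())
    L(W_(-125,0,39.5),velocity=.12); L(W_(-125,0,120),velocity=.2)
    c,s=np.cos(DY),np.sin(DY); x,y=d,slot; t=D+[c*x-s*y,s*x+c*y]
    L([*t,.12],qy(DY),velocity=.25); f=L([*t,.0185],velocity=.1,f_stop=10); print('place',f,robot.get_tool_pos(),robot.get_gripper_width())
    robot.set_gripper(.06); L([*t,.2],velocity=.3); print(robot.get_time())
E
python3 - <<'E'
from h import *
L(W_(-200,60,250),velocity=.35)
fetch(.19); press()
L(W_(-160,-200,250),velocity=.35)
c=cam('top');s=cam('side')
cv2.imwrite('pics/st1.png',np.hstack([cv2.resize(c['frame'][95:215,235:325],(390,520),interpolation=cv2.INTER_CUBIC),cv2.copyMakeBorder(cv2.resize(s['frame'][140:230,190:300],(400,327),interpolation=cv2.INTER_CUBIC),0,193,0,0,0)]))
E
```

```text
board [0.52050231 0.20237554] 0.013953000030711316
desc stop False
w 0.03857954183648872 [0.51626215 0.20231305 0.00621422]
on bed [-104.9    0.5   39.4] 0.03837805550003593
insert stop True [-32.8  -0.   39.2] [-0.77821682 -0.4784223   5.48540699] 34.4667
press True [ 49.5   0.9 100.7] [-4.2460482  -1.09824745 12.0399734 ]
```

```bash
ls pics
```

```text
crop1.png
crop2.png
lev.png
side0.png
st1.png
top0.png
z.png
z2.png
z3.png
```

View pics/st1.png

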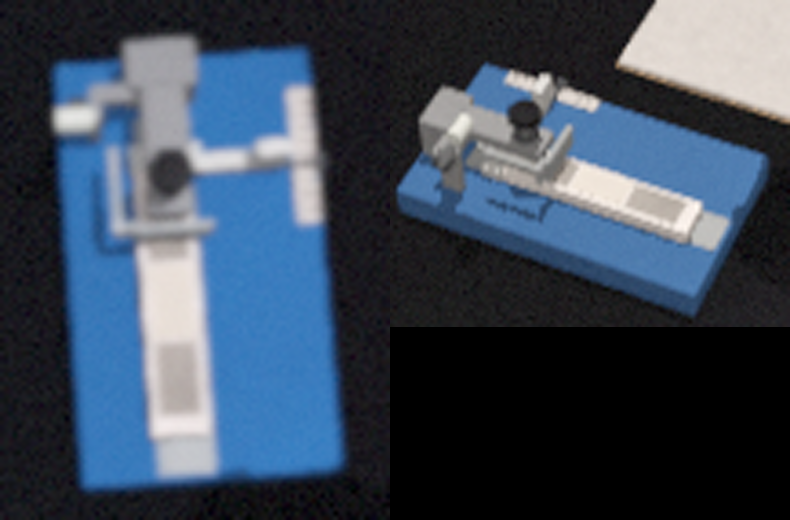

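```bash
python3 - <<'E'
from h import *
for n,o in(('top',OT),('side',OS)):
    c=dict(np.load(n+'.npz')); F=c['frame'].astype(np.float32); Rt=Rm(c['attitude']).T
    def samp(x,y,z):
        p=np.array([o[0]+np.cos(YAW)*x-np.sin(YAW)*y,o[1]+np.sin(YAW)*x+np.cos(YAW)*y,z+0*y])
        q=Rt@(p-np.array(c['origin'])[:,None]); u=c['fx']*q[0]/q[2]+c['cx']; v=c['fy']*q[1]/q[2]+c['cy']
        return cv2.remap(F,u.astype(np.float32)[None],v.astype(np.float32)[None],cv2.INTER_LINEAR)[0]
    y=np.arange(-.036,.037,.001)
    for x,z in((-.14,.033),(-.115,.049),(-.11,.049),(-.05,.049),(-.045,.049),(-.04,.049)):
        r=np.mean([samp(x+d,y,z) for d in(-.002,0,.002)],0)[:,2]
        h=(np.percentile(r,5)+np.percentile(r,90))/2; i=np.where(r>h)[0]
        print(n,x,z,'edges',round(y[i[0]]*1e3,1),round(y[i[-1]]*1e3,1))
E
```

```text
top -0.14 0.033 edges -21.0 21.0
top -0.115 0.049 edges -19.0 26.0
top -0.11 0.049 edges -20.0 26.0
top -0.05 0.049 edges -19.0 25.0
top -0.045 0.049 edges -19.0 25.0
top -0.04 0.049 edges -19.0 26.0
side -0.14 0.033 edges -27.0 14.0
side -0.115 0.049 edges -23.0 24.0
side -0.11 0.049 edges -24.0 24.0
side -0.05 0.049 edges -23.0 24.0
side -0.045 0.049 edges -23.0 25.0
side -0.04 0.049 edges -23.0 24.0
```

```bash
cat >> h.py <<'E'
O=O+.0033*np.array([np.sin(YAW),-np.cos(YAW)]); D=np.array([.5185,-.315])
def press(first=True):
    if first:
        p=robot.get_tool_pos(); np.save('rel.npy',p); robot.set_gripper(.06); L(p+[0,0,.16],velocity=.3)
    robot.set_gripper(0)
    L(W_(49,2,200),velocity=.3); L(W_(49,2,122),velocity=.2)
    f=L(W_(49,2,94),velocity=.03,f_stop=35); print('press',f,stp(),robot.get_contact_force()); robot.hold(.3); print(stp(),robot.get_contact_force())
    L(W_(49,2,125),velocity=.1); L(W_(49,2,200),velocity=.3)
E
python3 - <<'E'
from h import *
press(False); out(.19,-.085)
L(W_(-200,60,250),velocity=.35)
L([.42,-.1,.25],velocity=.3)
fetch(.16)
E
```

```text
press True [ 50.1   2.  100.7] [-3.94625644 -0.6033688  10.72233394]
[ 50.1   2.  100.8] [-3.63270893 -0.74961182 10.93311392]
w 0.0379233187364846
place True [ 0.51863192 -0.39941665  0.01971624] 0.037906468172744394
51.8417
board [0.49735828 0.31772367] 0.08050700189082383
desc stop False
w 0.03810120286064225 [0.47817174 0.316471   0.00617371]
on bed [-104.9    0.3   39.4] 0.038030732135469744
insert stop True [-33.3  -0.1  39.2] [-0.40832078 -0.61175951  5.16621203] 62.0083
```

```bash
python3 - <<'E'
from h import *
press(); out(.16,0)
L([.42,-.1,.25],velocity=.35)
fetch(.13); press(); out(.13,.085)
L([.40,-.1,.3],velocity=.35)
c=cam('top');s=cam('side')
cv2.imwrite('pics/st2.png',np.hstack([cv2.resize(c['frame'][95:230,235:435],(790,533),interpolation=cv2.INTER_CUBIC)]))
prof(5,(('top',OT),))
E
```

```text
press True [ 50.1   2.  100.7] [-4.30297293 -0.71863108 11.74240614]
[ 50.1   1.9 100.8] [-3.83011219 -0.59408404 11.89608837]
w 0.03781114536814643
place True [ 0.49742214 -0.31573265  0.01961876] 0.03797199653863113
73.9417
board [0.53217618 0.40961457] 0.05908705992407293
desc stop False
w 0.03822495871028531 [0.49798209 0.40812542 0.00635136]
on bed [-105.1    0.3   39.4] 0.037988528191291906
insert stop True [-33.1  -0.   39.3] [-1.24685207 -0.5335123   5.17805547] 83.2833
press True [ 50.1   1.9 100.7] [-3.04549186  0.26863704 11.25603407]
[ 50.1   1.9 100.9] [-2.82049617 -0.51550299 10.47825571]
w 0.03813543503258782
place True [ 0.47628541 -0.23205173  0.0197471 ] 0.037841847875470326
94.8917
top x  [44 46 48 50 52 54 56 58 60 62 64 66 68 70 72 74 76 78 80 82 84 86 88]
-0.072 0.07 [ 58  58  58  58  57  64  76  95 112 130 153 176 200 213 221 222 212 195
 160 120  80  65  57]
-0.078 0.07 [ 61  60  58  58  59  66  76  92 109 127 147 171 196 212 221 224 213 193
 159 117  81  65  59]
-0.092 0.034 [169 169 169 167 166 166 166 166 164 160 154 146 143 146 161 176 192 206
 218 220 219 212 201]
-0.098 0.034 [211 210 210 212 213 214 213 213 213 208 199 185 176 172 186 198 207 214
 218 220 219 217 217]
-0.104 0.034 [203 201 203 207 207 207 204 204 204 198 188 171 162 159 171 182 193 202
 206 208 206 205 209]
```

View pics/st2.png

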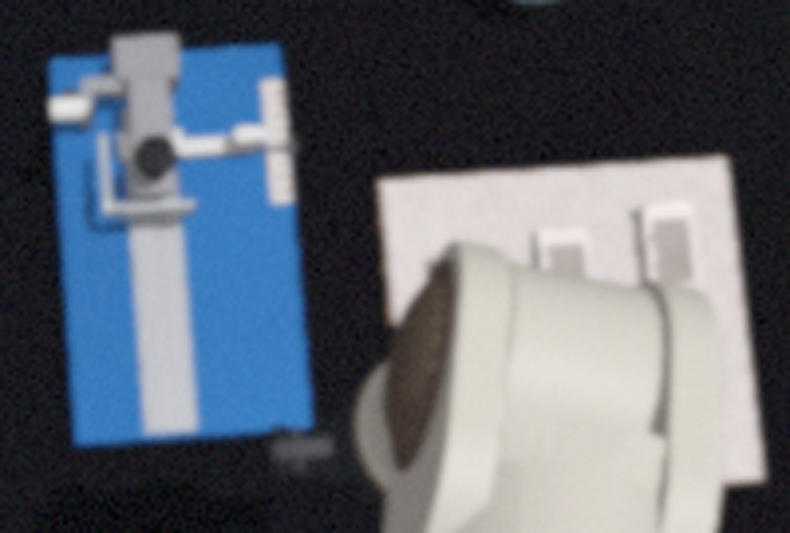

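```bash
python3 - <<'E'
from h import *
L(W_(-100,62,260),velocity=.3); robot.set_gripper(.046)
L(W_(94.8,62,200),Q,velocity=.3); print(L(W_(94.8,62,135),velocity=.08,f_stop=6),stp())
robot.set_gripper(0); print(robot.get_gripper_width())
for t in np.linspace(1.3,-.02,12): L(tip(t,-6),velocity=.06)
print(stp(),robot.get_contact_force())
robot.set_gripper(.046); L(robot.get_tool_pos()+[0,0,.1],velocity=.2)
L([.45,.33,.3],velocity=.35)
c=cam('top');s=cam('side'); print(robot.get_time())
a=cv2.resize(c['frame'][95:230,235:435],(480,324),interpolation=cv2.INTER_CUBIC); b=cv2.resize(s['frame'][100:230,180:350],(424,324),interpolation=cv2.INTER_CUBIC)
cv2.imwrite('pics/end.png',cv2.resize(np.hstack([a,b]),(790,283)))
prof(3,(('top',OT),))
E
```

```text
False [ 95.3  62.2 135.5]
0.020706007010313766
[37.2 62.  72.4] [-15.00663734   1.3164809    5.6754613 ]
104.5417
top x  [44 46 48 50 52 54 56 58 60 62 64 66 68 70 72 74 76 78 80 82 84 86 88]
-0.072 0.07 [ 58  58  57  57  56  64  76  94 112 129 152 175 200 213 221 222 212 194
 160 119  78  63  56]
-0.078 0.07 [ 59  58  57  58  59  65  75  91 109 127 147 171 196 212 221 223 213 193
 159 117  81  65  60]
-0.092 0.034 [170 169 168 167 166 167 166 165 163 160 155 146 143 146 160 176 192 206
 218 220 219 211 200]
-0.098 0.034 [211 210 210 212 213 214 213 213 212 207 199 185 176 172 186 198 206 213
 218 219 219 217 217]
-0.104 0.034 [204 201 203 207 207 206 203 203 203 198 187 170 161 158 171 182 193 201
 206 207 207 206 208]
```

View pics/end.png

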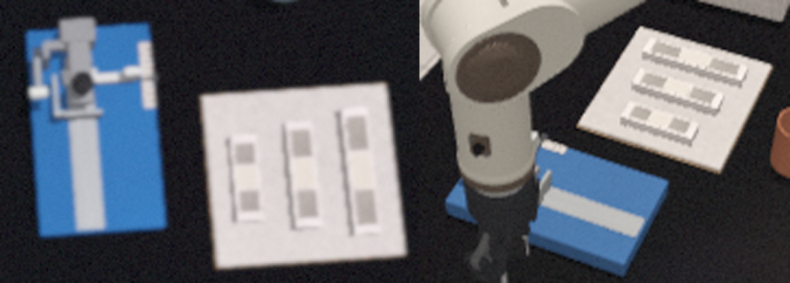

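```bash
python3 - <<'E'
from h import *
c=cam('top');S=1e3*tost(cloud(c),OT)
m=(S[...,0]>15)&(S[...,0]<120)&(S[...,1]>50)&(S[...,1]<76)&(S[...,2]>60)&(c['frame'].min(2)>110)
p=S[m];i=np.argsort(p[:,0]);print(np.round(p[i]).tolist())
c0=1
E
```

```text
[[37.0, 57.0, 94.0], [38.0, 51.0, 90.0], [38.0, 72.0, 95.0], [38.0, 63.0, 91.0], [38.0, 69.0, 92.0], [39.0, 60.0, 88.0], [39.0, 54.0, 86.0], [39.0, 75.0, 92.0], [39.0, 66.0, 88.0], [40.0, 51.0, 94.0], [40.0, 54.0, 94.0], [40.0, 60.0, 94.0], [41.0, 63.0, 94.0], [41.0, 69.0, 96.0], [41.0, 57.0, 92.0], [41.0, 72.0, 94.0], [41.0, 66.0, 91.0], [42.0, 75.0, 93.0], [43.0, 60.0, 96.0], [43.0, 54.0, 94.0], [43.0, 63.0, 96.0], [43.0, 75.0, 99.0], [43.0, 66.0, 96.0], [43.0, 72.0, 97.0], [44.0, 57.0, 92.0], [44.0, 69.0, 92.0], [45.0, 57.0, 100.0], [45.0, 54.0, 97.0], [45.0, 60.0, 98.0], [46.0, 66.0, 97.0], [46.0, 63.0, 96.0], [46.0, 69.0, 97.0], [47.0, 75.0, 95.0], [47.0, 72.0, 94.0], [48.0, 54.0, 97.0], [49.0, 57.0, 96.0], [49.0, 66.0, 96.0], [49.0, 63.0, 95.0], [50.0, 74.0, 97.0], [50.0, 68.0, 95.0], [51.0, 71.0, 92.0], [52.0, 59.0, 95.0], [52.0, 62.0, 96.0], [52.0, 56.0, 94.0], [53.0, 53.0, 91.0], [54.0, 68.0, 91.0], [54.0, 65.0, 88.0], [56.0, 62.0, 93.0], [57.0, 59.0, 90.0], [57.0, 65.0, 89.0], [58.0, 68.0, 88.0], [58.0, 62.0, 96.0], [59.0, 65.0, 94.0], [60.0, 59.0, 89.0], [61.0, 68.0, 86.0]
[... 268 characters left out ...]
 67.0, 91.0], [75.0, 67.0, 91.0], [76.0, 61.0, 88.0], [76.0, 64.0, 89.0], [78.0, 67.0, 92.0], [78.0, 61.0, 89.0], [79.0, 64.0, 89.0], [82.0, 60.0, 88.0], [82.0, 66.0, 87.0], [82.0, 63.0, 86.0], [84.0, 63.0, 92.0], [85.0, 60.0, 87.0], [86.0, 66.0, 87.0], [88.0, 60.0, 89.0], [88.0, 66.0, 88.0], [89.0, 63.0, 85.0], [91.0, 60.0, 87.0], [91.0, 63.0, 87.0], [93.0, 66.0, 83.0], [94.0, 66.0, 91.0], [95.0, 63.0, 86.0], [95.0, 60.0, 86.0], [97.0, 50.0, 87.0], [98.0, 59.0, 86.0], [98.0, 62.0, 87.0], [98.0, 65.0, 86.0], [99.0, 53.0, 91.0], [99.0, 50.0, 89.0], [100.0, 53.0, 77.0], [103.0, 53.0, 89.0], [103.0, 50.0, 87.0], [106.0, 53.0, 89.0], [109.0, 53.0, 86.0], [111.0, 52.0, 91.0], [115.0, 52.0, 90.0]]
```

```bash
python3 - <<'E'
from h import *
robot.set_gripper(0); L(W_(45,62,150),velocity=.3); print(stp())
print(L(W_(45,62,84),velocity=.03,f_stop=14),stp(),robot.get_contact_force())
L(W_(45,62,150),velocity=.2); L([.45,.33,.3],velocity=.35)
cs=[robot.read_camera('top') for _ in range(3)]
for c in cs[:1]:
    S=1e3*tost(np.nanmean([cloud(k) for k in cs],0),OT)
    m=(abs(S[...,0]-45)<5)&(abs(S[...,1]-62)<9)&(S[...,2]>60); print(np.median(S[m],0))
b=boards(cs[0],.028,(.36,.66,-.46,-.15)); prof(2,(('top',OT),)); print(robot.get_time(),robot.get_contact_force())
E
```

```text
[ 44.8  64.7 151. ]
True [44.7 62.1 89.8] [-2.04170746  0.1973493   7.87861193]
[44.51854825 61.47506588 89.32209027]
top x  [44 46 48 50 52 54 56 58 60 62 64 66 68 70 72 74 76 78 80 82 84 86 88]
-0.072 0.07 [ 58  60  57  55  57  65  77  94 111 129 152 175 198 212 221 222 212 194
 160 120  80  64  56]
-0.078 0.07 [ 60  63  60  58  59  65  76  91 108 126 146 170 195 212 221 224 213 193
 159 116  80  64  59]
-0.092 0.034 [169 169 169 167 166 166 166 165 164 160 153 146 143 147 160 176 191 205
 217 220 219 212 200]
-0.098 0.034 [211 210 210 212 213 214 213 213 212 207 199 184 175 171 185 197 206 213
 218 219 218 216 216]
-0.104 0.034 [203 201 202 207 207 206 204 204 204 198 187 171 160 157 170 182 193 202
 206 207 206 205 208]
110.1667 [ 0.27271143  0.28135706 -1.00804085]
```

Lever is fully lowered (grip top at 90 mm, as expected), the stop is unchanged at the mark, and the boards are laid out.

```bash
python3 -c "
from h import *
print(robot.sign_off())"
```

```text
the job is handed in; nothing more can be done
None
```

I stamped all three boards longest first and laid them side by side on the drying board, with the stop about 1 mm from its mark in the last images and the lever lowered, and handed the job in at about 110 s; the sign-off returned no verdict.

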